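# Trip the analyser's hidden tray latch with the release pin

### The job

The analyser's sample tray is locked shut. Take the release pin from its stand, push it down through the small ringed hole in the top of the analyser until you feel that the hidden spring latch has given, pressing by feel and never hard enough to damage the latch, and draw it out again so that the tray springs out. Then put the pin back upright and fully home in the hole of its stand, let go of it, and leave the tin, the beaker and the jar where they are.

Things in the scene. Friction and masses are not known exactly. Their poses are not given: they have to be found in the camera images.
- analyser: White bench analyser, a box 170 (x) x 130 (y) x 105 mm high, fixed. Origin: centre of its underside; tray front faces its own -x. The hidden latch pad yields from 3 N on, then resists by 4.5 N per mm; it trips 2 to 3 mm down, at 10 to 12 N. Press until 13 to 16 N is felt: it has then surely tripped. More than 24 N on the pin, side forces included, damages it.
- access_hole (a point): Centre of the hole's mouth in the analyser's flat top, 105 mm above the worktop, 30 mm towards +x from the top's centre, in a blue ring of 19 mm. Vertical, 8.5 mm wide, 2 mm chamfer, top 8 mm thick; point axes as the analyser's. The latch pad, 20 mm square, lies straight below, 26 to 46 mm under the mouth: the depth varies, is not reported, and must be felt with the pin.
- tray (a joint): How far the tray is out, m: 0 locked shut, 0.060 fully sprung out towards the analyser's own -x. A spring of 2 N drives it. Once the latch trips, the tray creeps only 2 to 5 mm and leans on the side of the pin; it springs out as the pin is drawn up out of the hole.
- tray_front (a point): Middle of the black finger ledge on the front of the tray, 46 mm above the worktop; it moves with the tray.
- pin: Loose release pin, 50 g: a round steel shank 6 mm thick and 62 mm long with a round nose, below an orange square handle 14 x 14 mm and 45 mm long. Origin: the very tip of the nose; z runs up along the pin (handle from z = 62 to 107 mm), x and y are square to the handle's faces. At the start it stands upright in the stand, the handle's underside resting on the stand's top.
- pin_stand: Blue block 56 x 56 mm on a dark foot 76 (x) x 70 (y) mm, 70 mm high in all, fixed to the worktop. Origin: centre of its underside, z up.
- stand_hole (a point): Centre of the mouth of the stand's hole, in its top, 70 mm above the worktop: round, vertical, 10.5 mm wide with a 2 mm chamfer, 64 mm deep. With the pin fully home its tip is 62 mm below this point.
- tin: Loose aluminium moisture tin with lid, 62 mm wide, 34 mm high, a bystander. Origin: centre of its underside.
- beaker: Loose clear beaker, 73 mm wide, 93 mm high, a bystander. Origin: centre of its underside.
- jar: Loose sample jar with a blue cap, 64 mm wide, 85 mm high, a bystander. Origin: centre of its underside.
There are look-alikes about, which are no part of the job. What is shaped like the pin_stand but red is not meant. There is more than one size of the analyser; the one meant has the size given above.

How it is judged:
By the outcome, as a careful person would: the job done as asked, in the order asked, and still so for the second after the job is handed in, with the robot touching nothing.
It also fails if it takes over 48 s, if anything falls off the work surface, if the arm or the gripper's body presses on something with over 40 N, if the wrist force passes 120 N, or if a joint passes its speed limit or range.

### The arm

A 7-joint arm with a two-finger parallel gripper is mounted at the origin on a cart in front of the work surface, level with it; the furniture and walls round the work are solid. World frame = base frame: x ahead of the robot, y to its left, z up, the work surface at z = 0. Lengths are in mm, angles in rad, forces in N, time in s.
With the tool pointing down it reaches from about 400 to 875 mm from the base axis. Payload 4.4 kg.
Tool frame: the origin (TCP) lies midway between the tips of the shut fingers; the grasp point (between the pads) lies 19 mm behind it; z points along the fingers, y is the line along which they close (so a half turn about z gives the same grasp; the last joint's range is limited). The gripper opens to 85 mm and grips with 20 to 120 N. Pads are 22 mm wide; open, the fingers measure 114 mm over their backs; the gripper's body (76 mm by 85 mm) begins 54 mm behind the grasp point. The pads swing forward as they close: fully open they stand 13 mm farther back than shut.
Start: joints at [-1.269, 0.628, 0.038, 1.517, -0.027, 0.996, -0.02], TCP at [233.694, 606.552, 231.313] pointing down, gripper open.
Joint ranges: [-3.06, 3.06], [-0.37, 2.12], [-1.25, 1.32], [0.18, 2.47], [-1.1, 4.24], [0.23, 1.98], [-2.94, 2.94]. Speed limits (rad/s): [2.57, 2.57, 3.14, 3.14, 3.14, 3.14, 3.14].

### API

Orientations are given as [roll, pitch, yaw] about the fixed x, y, z axes, in that order (R = Rz(yaw) Ry(pitch) Rx(roll)).
In Python, from cell import read_state, get_image, finish_job gives the robot as it stands.
- The arm moves only by the tool send_rows, never from a script. Its argument "series" is a list of rows, each an object of numbers: "ax", "ay", "az": the turn, a rotation vector about the tool's x, y, z in rad; "dx", "dy", "dz": the shift along the tool's x, y, z in cm; "hand": the closure, from 0 (fully open) to 1 (shut). In form: [{"ax": .., "ay": .., "az": .., "dx": .., "dy": .., "dz": .., "hand": ..}, ...]. A call has 1 to 10 rows; each row is the pose to reach, as a shift and turn from the pose commanded when the call began, along the tool's axes at that moment; what a row does not reach only later rows make up. A row lasts 1/10 s, in which the tool goes at most 50 mm and 8.59 degrees, less where a joint would pass 70% of its speed; a pose out of reach is approached as far as the arm can. A call with a gripper value outside its range is refused whole. The fingers move at their own pace and stop on an object; the grip force is fixed at half the most. Time passes only in rows, so rows that repeat a pose let the fingers close. It gives the time, the measured TCP pose, the force, the opening and the grip force at its end, in the units of the state.
- read_state(): the state, without advancing time (a new reading comes with each control period).
- get_image(name): name is "side" or "top"; returns a dict with "pixels" (480x640x3 uint8, red, green, blue), "mtx" (3x3 intrinsics, pixels), "k1" (the pictures are not rectified: a ray, as slopes to the right and down, at radius r is drawn at 1 + k1 r^2 times it, then the intrinsics apply), "R" (3x3) and "t" (3): a world point X has camera coordinates R X + t. Camera axes: x right, y down, z forward; pixel columns grow to the right and rows downward; lengths in mm; the calibration is good to about 2 mm. A picture is of the moment at which its call begins. There is no depth.
- finish_job(): hands the job in; it is judged then, once.
The state is a dict: "clock": time; "qpos": joint angles; "qd": joint speeds; "tau": joint torques, N m; "eef_pos": TCP position; "tool_rot": TCP orientation; "force": force on the tool from outside, world axes, zero at the start; "torque": the same for the moment, N m; "width": finger opening in mm; "gripper_force": force on a finger pad.
Only numpy, scipy, OpenCV 4.12 (cv2) and the standard library are available. Lean on these libraries where they do the work, as an engineer would, in place of code of your own. Each camera call takes 0.05 s, during which the arm holds its last target. There are 200 camera calls.

## Working session

There is one attempt and no reset: what is moved stays moved. The work goes in short steps, Python scripts to look and compute and a tool call to move; the robot and the scene stay as the last step left them, time stands still between calls to the robot, and variables do not carry over. Pictures are saved under pics/ and viewed, at most 10 in all, crops included, and the job is handed in when it is done.

Besides the shell and the picture viewer there is one more tool, called after "Request:" as name([rows], argument=value, ...), one row to a line, values as JSON. send_rows: Moves the arm, as the interface text tells. Its arguments: {"type":"object","properties":{"series":{"type":"array","items":{"type":"object","properties":{"ax":{"type":"number"},"ay":{"type":"number"},"az":{"type":"number"},"dx":{"type":"number"},"dy":{"type":"number"},"dz":{"type":"number"},"hand":{"type":"number"}}}}},"required":["series"]}

```bash
mkdir -p pics; ls
cat > h.py <<'E'
import numpy as np, cv2
from cell import read_state, get_image, finish_job
def grab(name, fn=None):
    im=get_image(name)
    if fn: cv2.imwrite('pics/'+fn, im['pixels'][:,:,::-1])
    np.savez('last_'+name+'.npz',**im)
    return im
def load(name): return dict(np.load('last_'+name+'.npz'))
def ray(im,u,v):
    K=np.array(im['mtx']);k=float(im['k1'])
    xd=np.array([(u-K[0,2])/K[0,0],(v-K[1,2])/K[1,1]])
    x=xd.copy()
    for _ in range(50): x=xd/(1+k*(x@x))
    R=np.array(im['R']);t=np.array(im['t'])
    return -R.T@t, R.T@np.array([x[0],x[1],1.])
def onz(im,u,v,z):
    c,d=ray(im,u,v); return c+d*(z-c[2])/d[2]
def proj(im,X):
    p=np.array(im['R'])@np.array(X,float)+np.array(im['t']); s=p[:2]/p[2]
    s=s*(1+float(im['k1'])*(s@s)); K=np.array(im['mtx'])
    return np.array([K[0,0]*s[0]+K[0,2],K[1,1]*s[1]+K[1,2]])
E
python3 - <<'E'
from h import *
s=read_state();print(s)
for n in('top','side'):
    im=grab(n,n+'0.png'); print(n,im['mtx'],im['k1'],-np.array(im['R']).T@np.array(im['t']),np.array(im['R'])[2])
E
```

```text
pics
{'clock': 0.0, 'qpos': array([-1.26878366,  0.62935412,  0.03845137,  1.51837617, -0.02702588,
        0.99628888, -0.02003874]), 'qd': array([ 1.67512974e-05,  5.86783149e-04, -6.69696563e-04,  5.72477374e-04,
        2.24091734e-03,  5.97918308e-04, -2.94345362e-04]), 'tau': array([-6.79161917e-05, -5.63402832e+01,  1.22607294e+00, -1.93452930e+01,
        1.08661762e-02,  1.02984751e-02,  9.53359738e-07]), 'eef_pos': array([233.4695576 , 605.95099438, 230.38146016]), 'tool_rot': array([-3.13968426e+00,  9.68746647e-06,  2.77371937e+00]), 'force': array([-0.64728977,  0.14657692,  0.44172268]), 'torque': array([ 0.00692776, -0.01768374,  0.03112729]), 'gripper_force': 0.0, 'width': 85.33806616084695}
top [[456.75187044   0.         315.20724527]
 [  0.         456.75187044 238.97139998]
 [  0.           0.           1.        ]] 0.027015346562743625 [ 406.07728596    8.25323776 1273.95385966] [ 0.09040986 -0.01240587 -0.99582737]
side [[493.2702263    0.         323.87744358]
 [  0.         493.2702263  238.27761006]
 [  0.           0.           1.        ]] -0.014223262325270996 [  20.47285146 1175.47240521  719.42647459] [ 0.33807167 -0.83064384 -0.44242329]
```

View pics/top0.png

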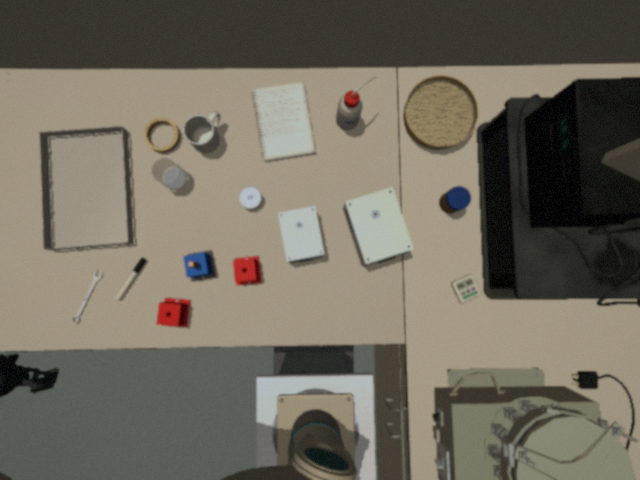

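View pics/side0.png

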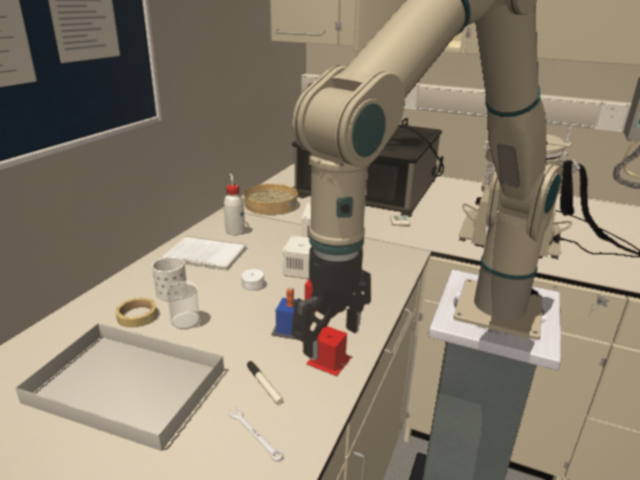

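The top view shows two white analysers, at (302,234) and (379,226). The larger one is the right-hand one, with its ring at (376,213). The blue stand holding the orange pin is at (198,265), the tin at (251,198), the beaker at (175,178) and the jar at (457,199). The side view shows the stand and pin at (288,315), near the gripper.

Run:
```python
from h import *
im=load('top');p=im['pixels'];hsv=cv2.cvtColor(p,cv2.COLOR_RGB2HSV)
# analyser tops
m=((hsv[...,1]<45)&(hsv[...,2]>165)).astype(np.uint8)
n,l,st,ce=cv2.connectedComponentsWithStats(m)
for i in range(1,n):
    x,y,w,h,a=st[i]
    if a>800 and 150<y<300:
        c=max(cv2.findContours((l==i).astype(np.uint8),cv2.RETR_EXTERNAL,cv2.CHAIN_APPROX_NONE)[0],key=cv2.contourArea)
        b=cv2.boxPoints(cv2.minAreaRect(c)); P=np.array([onz(im,u,v,105) for u,v in b])
        print('an',st[i],P[:,:2].round(1).tolist(),'c',P.mean(0).round(1),[round(np.linalg.norm(P[k]-P[k-1]),1) for k in range(4)])
def cen(mask,x0,x1,y0,y1,z,nm):
    q=np.zeros_like(mask);q[y0:y1,x0:x1]=mask[y0:y1,x0:x1]
    v,u=np.nonzero(q);print(nm,len(u),u.mean(),v.mean(),onz(im,u.mean(),v.mean(),z).round(1))
    return q
H,S,V=[hsv[...,i].astype(int) for i in range(3)]
print('ring px',hsv[208:219,370:382,1])
blue=(H>100)&(H<130)&(S>130)&(V>50)
q=cen(blue,175,220,245,285,70,'stand')
c=max(cv2.findContours(cv2.morphologyEx(q.astype(np.uint8),cv2.MORPH_CLOSE,np.ones((7,7))),0,1)[0],key=cv2.contourArea)
r=cv2.minAreaRect(c);b=cv2.boxPoints(r);P=np.array([onz(im,u,v,70) for u,v in b]);print('standbox',P.round(1).tolist(),P.mean(0))
cen(((H<18)|(H>170))&(S>110)&(V>100),180,215,250,280,115,'pin')
a=cv2.resize(p[235:295,150:280],None,fx=5,fy=5,interpolation=2);bb=cv2.resize(p[180:275,335:465],None,fx=5,fy=5,interpolation=2)
cv2.imwrite('pics/c1.png',np.vstack([a,bb[:300]])[:,:,::-1])
```

```text
an [ 346  186   69   77 3245] [[613.1, -84.8], [653.9, -214.8], [483.6, -264.2], [443.8, -135.8]] c [ 548.6 -174.9  105. ] [np.float64(176.7), np.float64(136.2), np.float64(177.4), np.float64(134.5)]
an [ 277  205   46   57 1901] [[584.7, 95.2], [604.2, -7.4], [475.3, -31.0], [456.4, 70.6]] c [530.1  31.9 105. ] [np.float64(130.7), np.float64(104.4), np.float64(131.0), np.float64(103.4)]
ring px [[17 16 16 15 14 15 15 16 20 19 16 19]
 [15 15 11 11 13 13 15 13 15 17 17 16]
 [14 14 13 15 14 15 20 20 15 17 18 18]
 [14 11 20 24 19 18 20 23 17 13 18 19]
 [12 16 19 15 11  9  7 10 16 15 14 16]
 [11 17 19 10 16 26 20 16 11 17 14 16]
 [13 18 17  7 17 25 25 14 15 16 14 15]
 [13 16 18 12 10 16 17 12 11 16 14 15]
 [12 12 17 20 12  9  8 11 15 15 13 17]
 [13 12 15 19 25 16 16 14 15 15 15 14]
 [12 12 10 17 15 17 15 13 13 15 14 18]]
stand 387 197.80620155038758 265.0723514211886 [450.7 301.9  70. ]
standbox [[475.7, 337.6, 70.0], [483.6, 281.5, 70.0], [426.4, 272.3, 70.0], [418.6, 328.2, 70.0]] [451.04907637 304.88818434  70.        ]
pin 3 193.0 264.0 [451.9 303.  115. ]
```

View pics/c1.png

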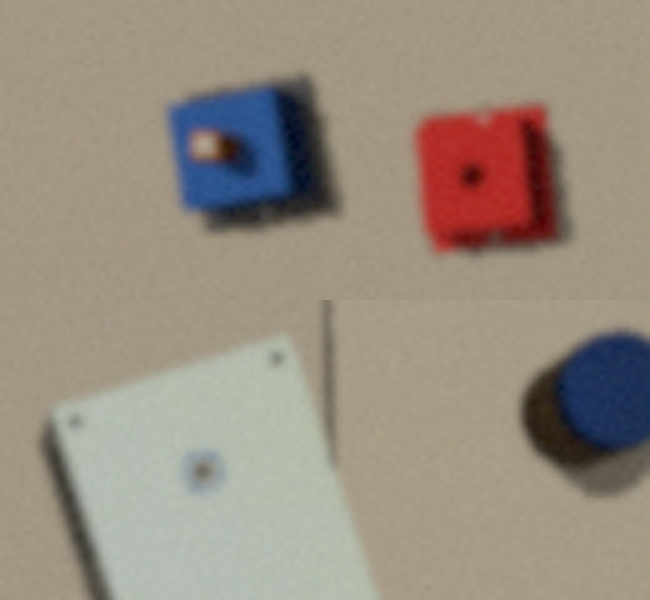

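Crop: pin top at about (191.5,264), ring at about (375.5,214). I'll check these against the side view.

Run:
```python
from h import *
im=load('top');sd=load('side')
pin=onz(im,150+208.5/5-.4,235+145/5-.4,115);hole=onz(im,335+203/5-.4,180+171/5-.4,105)
print('pin top',pin,'hole',hole)
c=np.array([548.6,-174.9]);ax=(np.array([613.1,-84.8])-np.array([443.8,-135.8]));ax/=np.linalg.norm(ax);print('hole from box',c+30*ax,np.degrees(np.arctan2(ax[1],ax[0])))
print('side proj pin',proj(sd,pin),'hole',proj(sd,hole),'stand top ctr',proj(sd,[451,305,70]))
p=sd['pixels'];hsv=cv2.cvtColor(p,cv2.COLOR_RGB2HSV).astype(int)
m=(hsv[...,0]<18)&(hsv[...,1]>120);v,u=np.nonzero(m[280:315,278:302]);v+=280;u+=278
for r in range(284,314): 
    w=u[v==r]; 
    if len(w):print(r,w.min(),w.max(),end='; ')
a=cv2.resize(p[270:350,260:340],None,fx=7,fy=7,interpolation=2)
cv2.imwrite('pics/c2.png',a[:,:,::-1])
```

```text
pin top [452.96752587 307.26937199 115.        ] hole [ 575.53337808 -162.32245597  105.        ]
hole from box [ 577.32496341 -166.24688049] 16.76442358668816
side proj pin [290.59928846 286.94093246] hole [321.61829868 210.01387019] stand top ctr [291.86156287 303.03188861]
289 287 292; 290 287 292; 291 287 292; 292 287 292; 293 287 292; 294 287 292; 295 287 292; 296 287 292; 297 287 292; 298 287 292; 299 287 292; 300 287 292; 301 288 292; 302 288 292; 303 288 293; 304 287 293; 305 288 292;
```

View pics/c2.png

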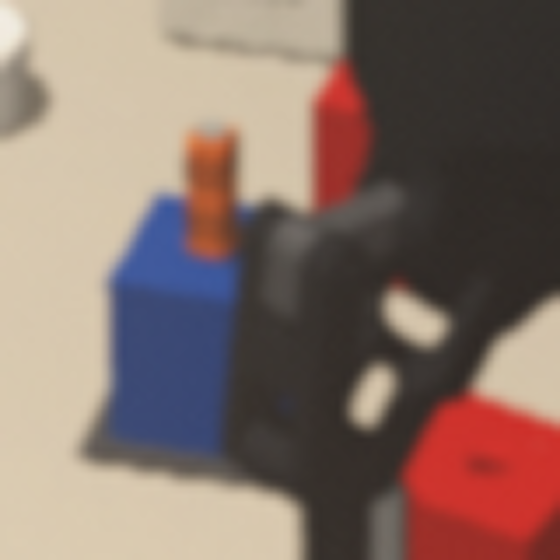

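Request:
send_rows([
  {"dx": -6.2, "dy": -4, "dz": 0.5, "az": 0.12, "hand": 0},
  {"dx": -12.5, "dy": -8, "dz": 1, "az": 0.24, "hand": 0},
  {"dx": -18.8, "dy": -12, "dz": 2, "az": 0.37, "hand": 0},
  {"dx": -25, "dy": -16, "dz": 3, "az": 0.5, "hand": 0},
  {"dx": -31.2, "dy": -20.1, "dz": 4, "az": 0.63, "hand": 0},
  {"dx": -31.2, "dy": -20.1, "dz": 5, "az": 0.76, "hand": 0},
  {"dx": -31.2, "dy": -20.1, "dz": 6, "az": 0.89, "hand": 0},
  {"dx": -31.2, "dy": -20.1, "dz": 7, "az": 0.94, "hand": 0},
  {"dx": -31.2, "dy": -20.1, "dz": 7, "az": 0.94, "hand": 0},
  {"dx": -31.2, "dy": -20.1, "dz": 7, "az": 0.94, "hand": 0},
])

```text
invalid input at $.series[0]: expected keys ax, ay, az, dx, dy, dz, hand
```

```bash
cat >> h.py <<'E'
from scipy.spatial.transform import Rotation as Ro
def Rt(): return Ro.from_euler('xyz',read_state()['tool_rot']).as_matrix()
def show():
    s=read_state();print('t',round(s['clock'],2),'pos',s['eef_pos'].round(1),'rot',s['tool_rot'].round(3),'F',s['force'].round(2),'T',s['torque'].round(2),'w',round(s['width'],1),'gf',round(s['gripper_force'],1),'q',s['qpos'].round(2))
def to(X):
    s=read_state();print('tool shift cm',(Rt().T@(np.array(X)-s['eef_pos'])/10).round(2))
E
python3 - <<'E'
from h import *
show();to([453,306,75])
im=grab('side');cv2.imwrite('pics/s1.png',cv2.resize(im['pixels'][180:340,200:400],None,fx=4,fy=3.7)[:,:,::-1])
E
```

```text
t 0.1 pos [233.5 606.  230.5] rot [-3.14   0.     2.774] F [-0.51  0.01  0.17] T [ 0.04  0.02 -0.  ] w 85.3 gf 0.0 q [-1.27  0.63  0.04  1.52 -0.03  1.   -0.02]
tool shift cm [-31.27 -20.07  15.58]
```

View pics/s1.png

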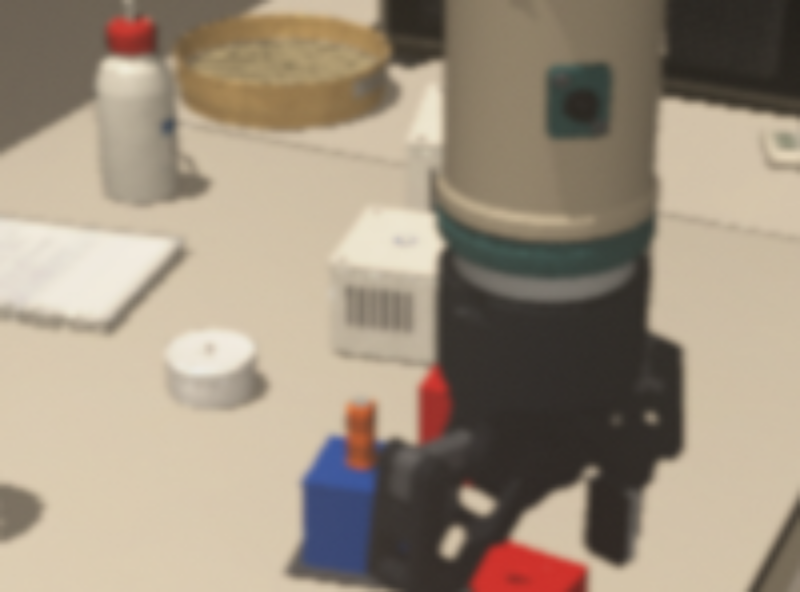

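The move was refused because every row needs all the keys, so the picture shows the same scene as before. I'll resend it complete.

Request:
send_rows([
  {"ax": 0, "ay": 0, "dx": -6.2, "dy": -4, "dz": 0.5, "az": 0.12, "hand": 0},
  {"ax": 0, "ay": 0, "dx": -12.5, "dy": -8, "dz": 1, "az": 0.24, "hand": 0},
  {"ax": 0, "ay": 0, "dx": -18.8, "dy": -12, "dz": 2, "az": 0.37, "hand": 0},
  {"ax": 0, "ay": 0, "dx": -25, "dy": -16, "dz": 3, "az": 0.5, "hand": 0},
  {"ax": 0, "ay": 0, "dx": -31.2, "dy": -20.1, "dz": 4, "az": 0.63, "hand": 0},
  {"ax": 0, "ay": 0, "dx": -31.2, "dy": -20.1, "dz": 5, "az": 0.76, "hand": 0},
  {"ax": 0, "ay": 0, "dx": -31.2, "dy": -20.1, "dz": 6, "az": 0.89, "hand": 0},
  {"ax": 0, "ay": 0, "dx": -31.2, "dy": -20.1, "dz": 7, "az": 0.94, "hand": 0},
  {"ax": 0, "ay": 0, "dx": -31.2, "dy": -20.1, "dz": 7, "az": 0.94, "hand": 0},
  {"ax": 0, "ay": 0, "dx": -31.2, "dy": -20.1, "dz": 7, "az": 0.94, "hand": 0},
])

```text
clock: 1.15
eef_pos: [452.4, 306.5, 160.8]
tool_rot: [-3.14, 0.0, 1.833]
force: [-0.4, 0.2, 0.5]
width: 85.3
gripper_force: 0.0
```

Run:
```python
from h import *
show();to([453,306,76])
im=grab('side');cv2.imwrite('pics/s2.png',cv2.resize(im['pixels'][200:340,220:380],None,fx=4,fy=4)[:,:,::-1])
```

```text
t 1.15 pos [452.4 306.5 160.8] rot [-3.14   0.     1.833] F [-0.43  0.23  0.52] T [ 0.09  0.01 -0.06] w 85.3 gf 0.0 q [-0.82  0.59  0.27  1.88 -0.23  0.7  -0.16]
tool shift cm [-0.06  0.06  8.48]
```

View pics/s2.png

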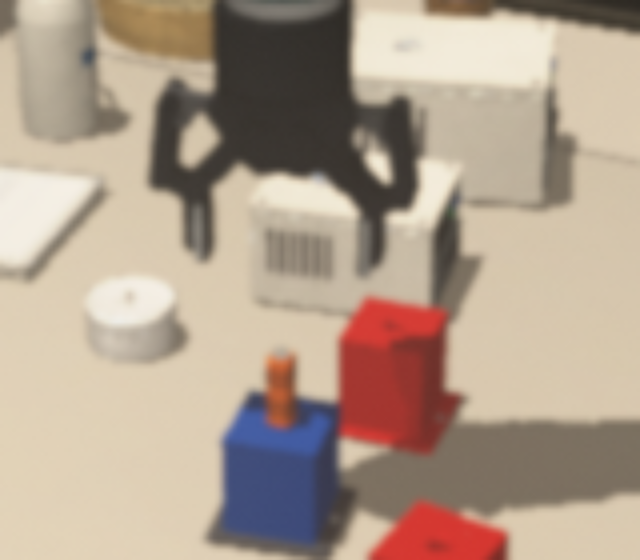

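The open fingers straddle the pin, which is at about (281,390) in the crop. The target hole at side pixel (321,210.4) agrees with the top view. Going down and gripping.

Request:
send_rows([
  {"ax": 0, "ay": 0, "az": 0, "dx": 0, "dy": 0, "dz": 3, "hand": 0},
  {"ax": 0, "ay": 0, "az": 0, "dx": 0, "dy": 0, "dz": 6, "hand": 0},
  {"ax": 0, "ay": 0, "az": 0, "dx": 0, "dy": 0, "dz": 8.5, "hand": 0},
  {"ax": 0, "ay": 0, "az": 0, "dx": 0, "dy": 0, "dz": 8.5, "hand": 0},
  {"ax": 0, "ay": 0, "az": 0, "dx": 0, "dy": 0, "dz": 8.5, "hand": 0.5},
  {"ax": 0, "ay": 0, "az": 0, "dx": 0, "dy": 0, "dz": 8.5, "hand": 0.7},
  {"ax": 0, "ay": 0, "az": 0, "dx": 0, "dy": 0, "dz": 8.5, "hand": 1},
  {"ax": 0, "ay": 0, "az": 0, "dx": 0, "dy": 0, "dz": 8.5, "hand": 1},
  {"ax": 0, "ay": 0, "az": 0, "dx": 0, "dy": 0, "dz": 8.5, "hand": 1},
  {"ax": 0, "ay": 0, "az": 0, "dx": 0, "dy": 0, "dz": 8.5, "hand": 1},
])

```text
clock: 2.2
eef_pos: [452.9, 307.1, 77.2]
tool_rot: [3.14, -0.001, 1.834]
force: [-1.8, 1.1, 6.4]
width: 13.5
gripper_force: 58.3
```

```bash
python3 -c "
from h import *
show()"
```

```text
t 2.2 pos [452.9 307.1  77.2] rot [ 3.140e+00 -1.000e-03  1.834e+00] F [-1.82  1.07  6.39] T [-0.05  0.19  0.01] w 13.5 gf 58.3 q [-0.78  0.72  0.21  1.94 -0.28  0.51 -0.12]
```

Request:
send_rows([
  {"ax": 0, "ay": 0, "az": 0, "dx": 0, "dy": 0, "dz": -1, "hand": 1},
  {"ax": 0, "ay": 0, "az": 0, "dx": 0, "dy": 0, "dz": -3, "hand": 1},
  {"ax": 0, "ay": 0, "az": 0, "dx": 0, "dy": 0, "dz": -5, "hand": 1},
  {"ax": 0, "ay": 0, "az": 0, "dx": 0, "dy": 0, "dz": -8, "hand": 1},
  {"ax": 0, "ay": 0, "az": 0, "dx": 0, "dy": 0, "dz": -11, "hand": 1},
  {"ax": 0, "ay": 0, "az": 0, "dx": 0, "dy": 0, "dz": -14, "hand": 1},
  {"ax": 0, "ay": 0, "az": 0, "dx": 0, "dy": 0, "dz": -14, "hand": 1},
  {"ax": 0, "ay": 0, "az": 0, "dx": 0, "dy": 0, "dz": -14, "hand": 1},
])

```text
clock: 3.0
eef_pos: [452.6, 306.9, 217.1]
tool_rot: [3.14, -0.001, 1.834]
force: [-0.7, -0.9, -0.4]
width: 13.4
gripper_force: 58.8
```

Run:
```python
from h import *
show()
im=grab('side')
s=read_state()['eef_pos'];u,v=proj(im,s-[0,0,50]).astype(int)
print(u,v)
cv2.imwrite('pics/s3.png',cv2.resize(im['pixels'][v-50:v+50,u-60:u+60],None,fx=6,fy=6,interpolation=2)[:,:,::-1])
to([575.5,-162.3,s[2]])
```

```text
t 3.0 pos [452.6 306.9 217.1] rot [ 3.140e+00 -1.000e-03  1.834e+00] F [-0.66 -0.86 -0.44] T [-0.01 -0.01  0.  ] w 13.4 gf 58.8 q [-0.85  0.51  0.3   1.83 -0.2   0.83 -0.19]
291 267
tool shift cm [-48.48  -0.26   0.  ]
```

View pics/s3.png

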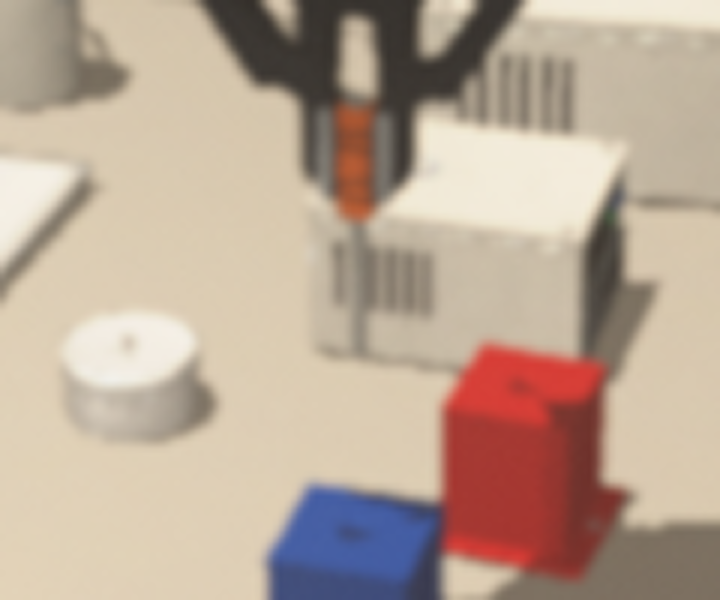

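The pin is held upright, with its tip at about (290.4,275.8). The empty stand hole is visible at (289.3,305.1).

Run:
```python
from h import *
im=load('side');top=grab('top')
print('tip pred',proj(im,[452.6,306.9,147.9]),'seen 290.4 275.8; as xy at z147.9',onz(im,290.4,275.8,147.9))
print('stand hole side',onz(im,289.3,305.1,70))
print('access side',onz(im,320.9,210.4,105))
p=top['pixels'].astype(float)
print('access top',onz(top,375.2,213.8,105))
# ring centroid, darkness vs. local median
for nm,I,u0,v0,r in(('top',p,375,214,6),('side',im['pixels'].astype(float),321,210,6)):
    w=I[v0-r:v0+r+1,u0-r:u0+r+1].copy(); d=w[...,0]; d=np.clip(np.median(d)-6-d,0,None); 
    v,u=np.mgrid[v0-r:v0+r+1,u0-r:u0+r+1]; uu,vv=(d*u).sum()/d.sum(),(d*v).sum()/d.sum()
    print(nm,uu,vv,onz(load(nm),uu,vv,105)); print(d.round().astype(int))
```

```text
tip pred [290.75869575 274.55236156] seen 290.4 275.8; as xy at z147.9 [450.87259283 312.21759424 147.9       ]
stand hole side [452.59524021 315.23706988  70.        ]
access side [ 576.3510039  -158.42098489  105.        ]
access top [ 575.53337808 -162.32245597  105.        ]
top 375.03096410978185 213.7579169598874 [ 575.64870114 -161.88800211  105.        ]
[[ 0  0  0  0  0  0  0  0  0  0  0  0  0]
 [ 0  0  0  0  0  0  0  0  0  0  0  0  0]
 [ 0  0  0  1  7 13 15 15 16  5  0  0  0]
 [ 0  0  0 12 24 22 24 27 25 16  0  0  0]
 [ 0  0  4 16 25 28 33 31 24 17  6  0  0]
 [ 0  0  5 21 26 40 48 38 25 16 12  0  0]
 [ 0  0  6 21 29 48 58 46 28 20 14  0  0]
 [ 0  0  3 18 25 37 46 33 20 20 12  0  0]
 [ 0  0  0 15 30 31 28 19 14 14  7  0  0]
 [ 0  0  0  7 21 27 19 16 11  4  0  0  0]
 [ 0  0  0  0  8 14  8  6  1  0  0  0  0]
 [ 0  0  0  0  0  0  0  0  0  0  0  0  0]
 [ 0  0  0  0  0  0  0  0  0  0  0  0  0]]
side 317.1080957463028 212.2486659551761 [ 581.22078382 -139.45064789  105.        ]
[[  0   0   0   0   0   0   0   0   0   0   0   1   8]
 [  0   0   0   0   0   0   0   0   0   0   0   0   0]
 [  0   0   0   0   0   0   0   0   0   0   0   0   0]
 [  3   0   0   0   0   0   0   0   0   0   0   0   0]
 [ 51  33  37  38  20   0   0   0   0   0   0   0   0]
 [120 108 112 111  79  33   5   0   0   0   0   0   0]
 [158 160 163 161 134  79  32  12   4   0   0   0   0]
 [163 168 171 171 154 103  47  15   4   2   0   0   0]
 [168 172 175 171 145  90  38   8   0   0   0   0   0]
 [171 174 175 164 115  48   6   0   0   0   0   0   0]
 [173 174 173 148  82  17   0   0   0   0   0   0   0]
 [173 174 167 125  54   0   0   0   0   0   0   0   0]
 [173 173 152  94  27   0   0   0   0   0   0   0   0]]
```

Request:
send_rows([
  {"ax": 0, "ay": 0, "az": 0, "dx": -2, "dy": 0, "dz": 0, "hand": 1},
  {"ax": 0, "ay": 0, "az": 0, "dx": -6, "dy": 0, "dz": 0, "hand": 1},
  {"ax": 0, "ay": 0, "az": 0, "dx": -11, "dy": 0, "dz": 0, "hand": 1},
  {"ax": 0, "ay": 0, "az": 0, "dx": -16, "dy": 0, "dz": 0, "hand": 1},
  {"ax": 0, "ay": 0, "az": 0, "dx": -21, "dy": 0, "dz": 0, "hand": 1},
  {"ax": 0, "ay": 0, "az": 0, "dx": -26, "dy": 0, "dz": 0, "hand": 1},
  {"ax": 0, "ay": 0, "az": 0, "dx": -31, "dy": 0, "dz": 0, "hand": 1},
  {"ax": 0, "ay": 0, "az": 0, "dx": -36, "dy": 0, "dz": 0, "hand": 1},
  {"ax": 0, "ay": 0, "az": 0, "dx": -41, "dy": 0, "dz": 0, "hand": 1},
  {"ax": 0, "ay": 0, "az": 0, "dx": -45, "dy": 0, "dz": 0, "hand": 1},
])

```text
clock: 4.1
eef_pos: [568.8, -131.2, 214.9]
tool_rot: [-3.139, 0.0, 1.831]
force: [1.3, 1.4, -1.5]
width: 13.5
gripper_force: 58.8
```

Request:
send_rows([
  {"ax": 0, "ay": 0, "az": 0, "dx": -2.5, "dy": 0, "dz": 0, "hand": 1},
  {"ax": 0, "ay": 0, "az": 0, "dx": -3.5, "dy": -0.2, "dz": 1, "hand": 1},
  {"ax": 0, "ay": 0, "az": 0, "dx": -3.5, "dy": -0.2, "dz": 2.5, "hand": 1},
  {"ax": 0, "ay": 0, "az": 0, "dx": -3.5, "dy": -0.2, "dz": 2.5, "hand": 1},
  {"ax": 0, "ay": 0, "az": 0, "dx": -3.5, "dy": -0.2, "dz": 2.5, "hand": 1},
])

```text
clock: 4.6
eef_pos: [575.9, -160.3, 190.1]
tool_rot: [-3.139, -0.002, 1.836]
force: [0.4, 0.4, -0.5]
width: 13.8
gripper_force: 58.8
```

Run:
```python
from h import *
show(); to([576.3,-162.6,180])
im=grab('side')
s=read_state()['eef_pos'];u,v=proj(im,s-[0,0,60]).astype(int)
print(u,v,'tip pred',proj(im,s-[0,0,69.2]),'hole pred',proj(im,[576.3,-162.6,105]))
cv2.imwrite('pics/s4.png',cv2.resize(im['pixels'][v-30:v+30,u-40:u+40],None,fx=10,fy=10,interpolation=2)[:,:,::-1])
```

```text
t 4.6 pos [ 575.9 -160.3  190.1] rot [-3.139e+00 -2.000e-03  1.836e+00] F [ 0.35  0.41 -0.5 ] T [ 0.01 -0.09  0.04] w 13.8 gf 58.8 q [ 0.05  0.62  0.28  1.72 -0.22  0.84  0.69]
tool shift cm [-0.24 -0.02  1.01]
321 202 tip pred [321.24814409 205.30818487] hole pred [321.43121603 209.94137166]
```

View pics/s4.png

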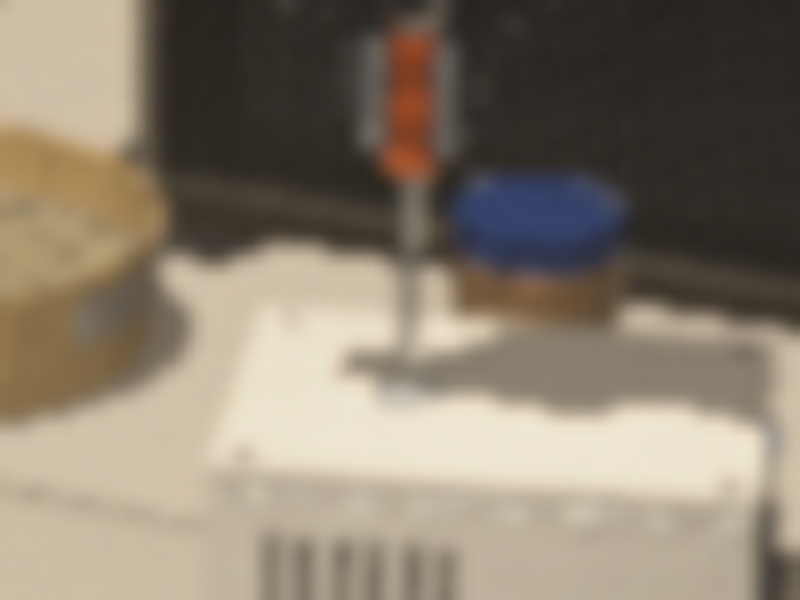

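The side crop shows the tip at about (321.2,207.0) and the ring just below it at about (320.8,210.0), so the tip is nearly over the hole. I'll shift slightly and lower gently.

Request:
send_rows([
  {"ax": 0, "ay": 0, "az": 0, "dx": -0.34, "dy": 0.02, "dz": 0.5, "hand": 1},
  {"ax": 0, "ay": 0, "az": 0, "dx": -0.34, "dy": 0.02, "dz": 1.0, "hand": 1},
  {"ax": 0, "ay": 0, "az": 0, "dx": -0.34, "dy": 0.02, "dz": 1.4, "hand": 1},
  {"ax": 0, "ay": 0, "az": 0, "dx": -0.34, "dy": 0.02, "dz": 1.55, "hand": 1},
  {"ax": 0, "ay": 0, "az": 0, "dx": -0.34, "dy": 0.02, "dz": 1.7, "hand": 1},
  {"ax": 0, "ay": 0, "az": 0, "dx": -0.34, "dy": 0.02, "dz": 1.7, "hand": 1},
  {"ax": 0, "ay": 0, "az": 0, "dx": -0.34, "dy": 0.02, "dz": 1.7, "hand": 1},
])

```text
clock: 5.35
eef_pos: [577.8, -165.3, 174.4]
tool_rot: [3.141, 0.0, 1.834]
force: [-0.2, -0.2, -0.1]
width: 13.7
gripper_force: 58.7
```

```bash
python3 -c "
from h import *
show()"
```

```text
t 5.35 pos [ 577.8 -165.3  174.4] rot [3.141 0.    1.834] F [-0.19 -0.22 -0.13] T [-0.07  0.03 -0.05] w 13.7 gf 58.7 q [ 0.06  0.64  0.27  1.72 -0.22  0.81  0.7 ]
```

Request:
send_rows([
  {"ax": 0, "ay": 0, "az": 0, "dx": 0.15, "dy": -0.05, "dz": 0, "hand": 1},
  {"ax": 0, "ay": 0, "az": 0, "dx": 0.15, "dy": -0.05, "dz": 0.1, "hand": 1},
  {"ax": 0, "ay": 0, "az": 0, "dx": 0.15, "dy": -0.05, "dz": 0.2, "hand": 1},
  {"ax": 0, "ay": 0, "az": 0, "dx": 0.15, "dy": -0.05, "dz": 0.3, "hand": 1},
  {"ax": 0, "ay": 0, "az": 0, "dx": 0.15, "dy": -0.05, "dz": 0.3, "hand": 1},
  {"ax": 0, "ay": 0, "az": 0, "dx": 0.15, "dy": -0.05, "dz": 0.3, "hand": 1},
])

```text
clock: 5.95
eef_pos: [576.9, -164.0, 171.2]
tool_rot: [-3.141, -0.0, 1.834]
force: [-0.3, -0.9, -0.6]
width: 13.7
gripper_force: 58.7
```

```bash
python3 -c "
from h import *
show()
im=grab('side');s=read_state()['eef_pos']
print(proj(im,s-[0,0,69.2]))
cv2.imwrite('pics/s5.png',cv2.resize(im['pixels'][190:230,295:350],None,fx=14,fy=14,interpolation=2)[:,:,::-1])"
```

```text
t 5.95 pos [ 576.9 -164.   171.2] rot [-3.141 -0.     1.834] F [-0.31 -0.92 -0.64] T [-0.    0.05 -0.01] w 13.7 gf 58.7 q [ 0.06  0.64  0.27  1.73 -0.23  0.8   0.7 ]
[321.39843843 210.59804095]
```

No contact with the tip 3 mm below the mouth, so it is in the hole. Continuing in small steps.

Request:
send_rows([
  {"ax": 0, "ay": 0, "az": 0, "dx": 0, "dy": 0, "dz": 0.15, "hand": 1},
  {"ax": 0, "ay": 0, "az": 0, "dx": 0, "dy": 0, "dz": 0.3, "hand": 1},
  {"ax": 0, "ay": 0, "az": 0, "dx": 0, "dy": 0, "dz": 0.4, "hand": 1},
  {"ax": 0, "ay": 0, "az": 0, "dx": 0, "dy": 0, "dz": 0.4, "hand": 1},
])

```text
clock: 6.4
eef_pos: [576.7, -163.9, 167.1]
tool_rot: [-3.141, -0.0, 1.834]
force: [0.1, 0.6, 0.7]
width: 13.4
gripper_force: 58.7
```

```bash
python3 -c "
from h import *
show()"
```

```text
t 6.4 pos [ 576.7 -163.9  167.1] rot [-3.141 -0.     1.834] F [0.09 0.58 0.71] T [0.01 0.01 0.02] w 13.4 gf 58.7 q [ 0.06  0.65  0.27  1.73 -0.23  0.79  0.7 ]
```

Request:
send_rows([
  {"ax": 0, "ay": 0, "az": 0, "dx": 0, "dy": 0, "dz": 0.3, "hand": 1},
  {"ax": 0, "ay": 0, "az": 0, "dx": 0, "dy": 0, "dz": 0.6, "hand": 1},
  {"ax": 0, "ay": 0, "az": 0, "dx": 0, "dy": 0, "dz": 0.9, "hand": 1},
  {"ax": 0, "ay": 0, "az": 0, "dx": 0, "dy": 0, "dz": 1.2, "hand": 1},
  {"ax": 0, "ay": 0, "az": 0, "dx": 0, "dy": 0, "dz": 1.5, "hand": 1},
  {"ax": 0, "ay": 0, "az": 0, "dx": 0, "dy": 0, "dz": 1.5, "hand": 1},
])

```text
clock: 7.0
eef_pos: [576.6, -163.9, 151.7]
tool_rot: [-3.141, -0.0, 1.834]
force: [0.3, -0.1, -1.3]
width: 13.7
gripper_force: 58.7
```

Request:
send_rows([
  {"ax": 0, "ay": 0, "az": 0, "dx": 0, "dy": 0, "dz": 0.15, "hand": 1},
  {"ax": 0, "ay": 0, "az": 0, "dx": 0, "dy": 0, "dz": 0.3, "hand": 1},
  {"ax": 0, "ay": 0, "az": 0, "dx": 0, "dy": 0, "dz": 0.3, "hand": 1},
])

```text
clock: 7.3
eef_pos: [576.8, -163.9, 149.1]
tool_rot: [-3.141, -0.0, 1.834]
force: [0.4, -0.2, -0.6]
width: 13.6
gripper_force: 58.7
```

Request:
send_rows([
  {"ax": 0, "ay": 0, "az": 0, "dx": 0, "dy": 0, "dz": 0.1, "hand": 1},
  {"ax": 0, "ay": 0, "az": 0, "dx": 0, "dy": 0, "dz": 0.2, "hand": 1},
  {"ax": 0, "ay": 0, "az": 0, "dx": 0, "dy": 0, "dz": 0.2, "hand": 1},
])

```text
clock: 7.6
eef_pos: [576.8, -163.9, 147.2]
tool_rot: [-3.141, -0.0, 1.834]
force: [0.2, 0.0, 0.7]
width: 13.5
gripper_force: 58.7
```

Request:
send_rows([
  {"ax": 0, "ay": 0, "az": 0, "dx": 0, "dy": 0, "dz": 0.1, "hand": 1},
  {"ax": 0, "ay": 0, "az": 0, "dx": 0, "dy": 0, "dz": 0.2, "hand": 1},
  {"ax": 0, "ay": 0, "az": 0, "dx": 0, "dy": 0, "dz": 0.2, "hand": 1},
])

```text
clock: 7.9
eef_pos: [576.8, -163.9, 145.1]
tool_rot: [-3.141, -0.0, 1.834]
force: [-0.0, -0.9, -1.1]
width: 13.3
gripper_force: 58.7
```

Request:
send_rows([
  {"ax": 0, "ay": 0, "az": 0, "dx": 0, "dy": 0, "dz": 0.1, "hand": 1},
  {"ax": 0, "ay": 0, "az": 0, "dx": 0, "dy": 0, "dz": 0.2, "hand": 1},
  {"ax": 0, "ay": 0, "az": 0, "dx": 0, "dy": 0, "dz": 0.2, "hand": 1},
])

```text
clock: 8.2
eef_pos: [576.8, -163.9, 143.1]
tool_rot: [-3.141, -0.0, 1.834]
force: [-0.1, 0.9, -0.9]
width: 13.3
gripper_force: 58.7
```

Request:
send_rows([
  {"ax": 0, "ay": 0, "az": 0, "dx": 0, "dy": 0, "dz": 0.1, "hand": 1},
  {"ax": 0, "ay": 0, "az": 0, "dx": 0, "dy": 0, "dz": 0.2, "hand": 1},
  {"ax": 0, "ay": 0, "az": 0, "dx": 0, "dy": 0, "dz": 0.2, "hand": 1},
])

```text
clock: 8.5
eef_pos: [576.8, -163.9, 141.1]
tool_rot: [-3.141, -0.0, 1.834]
force: [0.2, -0.6, -0.6]
width: 13.5
gripper_force: 58.7
```

Request:
send_rows([
  {"ax": 0, "ay": 0, "az": 0, "dx": 0, "dy": 0, "dz": 0.1, "hand": 1},
  {"ax": 0, "ay": 0, "az": 0, "dx": 0, "dy": 0, "dz": 0.2, "hand": 1},
  {"ax": 0, "ay": 0, "az": 0, "dx": 0, "dy": 0, "dz": 0.2, "hand": 1},
])

```text
clock: 8.8
eef_pos: [576.8, -163.9, 139.1]
tool_rot: [-3.141, -0.0, 1.834]
force: [-0.3, 0.3, 0.1]
width: 13.3
gripper_force: 58.7
```

Request:
send_rows([
  {"ax": 0, "ay": 0, "az": 0, "dx": 0, "dy": 0, "dz": 0.1, "hand": 1},
  {"ax": 0, "ay": 0, "az": 0, "dx": 0, "dy": 0, "dz": 0.2, "hand": 1},
  {"ax": 0, "ay": 0, "az": 0, "dx": 0, "dy": 0, "dz": 0.2, "hand": 1},
])

```text
clock: 9.1
eef_pos: [576.9, -164.0, 137.2]
tool_rot: [-3.142, -0.0, 1.834]
force: [0.0, -0.7, -0.7]
width: 13.0
gripper_force: 58.8
```

Request:
send_rows([
  {"ax": 0, "ay": 0, "az": 0, "dx": 0, "dy": 0, "dz": 0.1, "hand": 1},
  {"ax": 0, "ay": 0, "az": 0, "dx": 0, "dy": 0, "dz": 0.2, "hand": 1},
  {"ax": 0, "ay": 0, "az": 0, "dx": 0, "dy": 0, "dz": 0.2, "hand": 1},
])

```text
clock: 9.4
eef_pos: [577.2, -164.1, 136.0]
tool_rot: [3.141, 0.0, 1.834]
force: [-0.1, -0.0, 6.5]
width: 13.1
gripper_force: 59.5
```

Contact felt at TCP z of about 137, reading 6.5 N. From here, half-millimetre presses.

Request:
send_rows([
  {"ax": 0, "ay": 0, "az": 0, "dx": 0, "dy": 0, "dz": 0.05, "hand": 1},
  {"ax": 0, "ay": 0, "az": 0, "dx": 0, "dy": 0, "dz": 0.1, "hand": 1},
  {"ax": 0, "ay": 0, "az": 0, "dx": 0, "dy": 0, "dz": 0.1, "hand": 1},
])

```text
clock: 9.7
eef_pos: [577.3, -164.3, 135.4]
tool_rot: [3.14, 0.001, 1.834]
force: [-1.0, 0.1, 8.3]
width: 13.2
gripper_force: 59.7
```

Request:
send_rows([
  {"ax": 0, "ay": 0, "az": 0, "dx": 0, "dy": 0, "dz": 0.05, "hand": 1},
  {"ax": 0, "ay": 0, "az": 0, "dx": 0, "dy": 0, "dz": 0.05, "hand": 1},
])

```text
clock: 9.9
eef_pos: [577.3, -164.2, 135.1]
tool_rot: [3.14, 0.001, 1.834]
force: [-0.4, 0.3, 9.4]
width: 13.2
gripper_force: 59.7
```

Request:
send_rows([
  {"ax": 0, "ay": 0, "az": 0, "dx": 0, "dy": 0, "dz": 0.05, "hand": 1},
  {"ax": 0, "ay": 0, "az": 0, "dx": 0, "dy": 0, "dz": 0.1, "hand": 1},
  {"ax": 0, "ay": 0, "az": 0, "dx": 0, "dy": 0, "dz": 0.1, "hand": 1},
])

```text
clock: 10.2
eef_pos: [577.3, -164.4, 134.4]
tool_rot: [3.14, 0.001, 1.834]
force: [-1.7, 0.6, 10.3]
width: 13.4
gripper_force: 59.9
```

Request:
send_rows([
  {"ax": 0, "ay": 0, "az": 0, "dx": 0, "dy": 0, "dz": 0.05, "hand": 1},
  {"ax": 0, "ay": 0, "az": 0, "dx": 0, "dy": 0, "dz": 0.05, "hand": 1},
])

```text
clock: 10.4
eef_pos: [577.3, -164.4, 134.1]
tool_rot: [3.14, 0.001, 1.834]
force: [-2.1, -0.1, 12.5]
width: 13.4
gripper_force: 60.0
```

Request:
send_rows([
  {"ax": 0, "ay": 0, "az": 0, "dx": 0, "dy": 0, "dz": 0.05, "hand": 1},
  {"ax": 0, "ay": 0, "az": 0, "dx": 0, "dy": 0, "dz": 0.07, "hand": 1},
  {"ax": 0, "ay": 0, "az": 0, "dx": 0, "dy": 0, "dz": 0.07, "hand": 1},
])

```text
clock: 10.7
eef_pos: [577.4, -164.5, 133.8]
tool_rot: [3.14, 0.001, 1.833]
force: [-3.4, 0.9, 14.0]
width: 14.2
gripper_force: 60.2
```

Request:
send_rows([
  {"ax": 0, "ay": 0, "az": 0, "dx": 0, "dy": 0, "dz": 0.02, "hand": 1},
  {"ax": 0, "ay": 0, "az": 0, "dx": 0, "dy": 0, "dz": 0.02, "hand": 1},
])

```text
clock: 10.9
eef_pos: [577.4, -164.5, 133.6]
tool_rot: [3.14, 0.001, 1.833]
force: [-3.6, 0.7, 15.6]
width: 13.3
gripper_force: 60.3
```

Request:
send_rows([
  {"ax": 0, "ay": 0, "az": 0, "dx": 0, "dy": 0, "dz": -0.3, "hand": 1},
  {"ax": 0, "ay": 0, "az": 0, "dx": 0, "dy": 0, "dz": -0.8, "hand": 1},
  {"ax": 0, "ay": 0, "az": 0, "dx": 0, "dy": 0, "dz": -1.5, "hand": 1},
  {"ax": 0, "ay": 0, "az": 0, "dx": 0, "dy": 0, "dz": -2.2, "hand": 1},
  {"ax": 0, "ay": 0, "az": 0, "dx": 0, "dy": 0, "dz": -3, "hand": 1},
  {"ax": 0, "ay": 0, "az": 0, "dx": 0, "dy": 0, "dz": -4, "hand": 1},
  {"ax": 0, "ay": 0, "az": 0, "dx": 0, "dy": 0, "dz": -5.5, "hand": 1},
  {"ax": 0, "ay": 0, "az": 0, "dx": 0, "dy": 0, "dz": -7, "hand": 1},
  {"ax": 0, "ay": 0, "az": 0, "dx": 0, "dy": 0, "dz": -8.5, "hand": 1},
  {"ax": 0, "ay": 0, "az": 0, "dx": 0, "dy": 0, "dz": -8.5, "hand": 1},
])

```text
clock: 11.9
eef_pos: [579.5, -164.3, 219.5]
tool_rot: [3.135, 0.003, 1.834]
force: [-0.0, -0.6, -0.7]
width: 13.6
gripper_force: 58.8
```

Run:
```python
from h import *
show()
a=grab('top')['pixels'][170:290,320:440];b=grab('side')['pixels'][140:260,260:380]
cv2.imwrite('pics/s6.png',np.hstack([cv2.resize(x,None,fx=3.3,fy=3.3,interpolation=2) for x in(a,b)])[:,:,::-1])
to([453,307.1,218])
```

```text
t 11.9 pos [ 579.5 -164.3  219.5] rot [3.135e+00 3.000e-03 1.834e+00] F [-0.01 -0.64 -0.69] T [0.   0.02 0.07] w 13.6 gf 58.8 q [ 0.05  0.58  0.29  1.68 -0.21  0.9   0.68]
tool shift cm [48.7   0.22 -0.13]
```

View pics/s6.png

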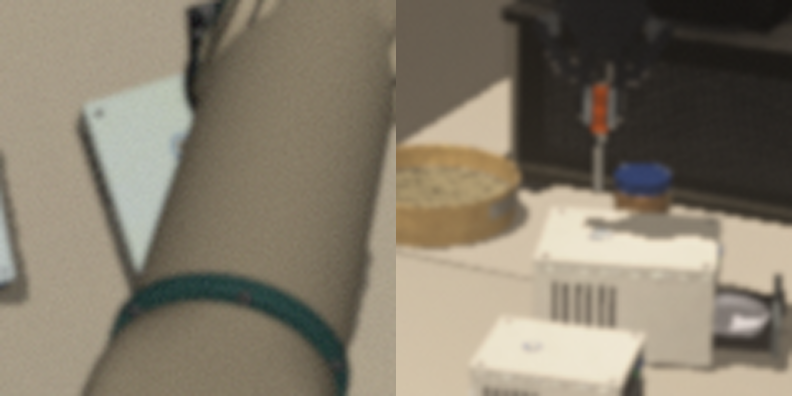

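The side view (right half) shows the tray sprung out at about (745,315) with the pin clear of the hole. Now returning to the stand.

Request:
send_rows([
  {"ax": 0, "ay": 0, "az": 0, "dx": 2, "dy": 0, "dz": 0, "hand": 1},
  {"ax": 0, "ay": 0, "az": 0, "dx": 6, "dy": 0, "dz": 0, "hand": 1},
  {"ax": 0, "ay": 0, "az": 0, "dx": 11, "dy": 0, "dz": 0, "hand": 1},
  {"ax": 0, "ay": 0, "az": 0, "dx": 16, "dy": 0, "dz": 0, "hand": 1},
  {"ax": 0, "ay": 0, "az": 0, "dx": 21, "dy": 0, "dz": 0, "hand": 1},
  {"ax": 0, "ay": 0, "az": 0, "dx": 26, "dy": 0, "dz": 0, "hand": 1},
  {"ax": 0, "ay": 0, "az": 0, "dx": 31, "dy": 0, "dz": 0, "hand": 1},
  {"ax": 0, "ay": 0, "az": 0, "dx": 36, "dy": 0, "dz": 0, "hand": 1},
  {"ax": 0, "ay": 0, "az": 0, "dx": 41, "dy": 0.1, "dz": 0, "hand": 1},
  {"ax": 0, "ay": 0, "az": 0, "dx": 45, "dy": 0.1, "dz": 0, "hand": 1},
])

```text
clock: 13.0
eef_pos: [459.3, 274.2, 215.7]
tool_rot: [-3.141, -0.001, 1.836]
force: [0.9, 0.5, -0.3]
width: 13.6
gripper_force: 58.8
```

Request:
send_rows([
  {"ax": 0, "ay": 0, "az": 0, "dx": 2.5, "dy": 0, "dz": 0, "hand": 1},
  {"ax": 0, "ay": 0, "az": 0, "dx": 3.7, "dy": 0, "dz": 1, "hand": 1},
  {"ax": 0, "ay": 0, "az": 0, "dx": 3.7, "dy": 0, "dz": 3, "hand": 1},
  {"ax": 0, "ay": 0, "az": 0, "dx": 3.7, "dy": 0, "dz": 5, "hand": 1},
  {"ax": 0, "ay": 0, "az": 0, "dx": 3.7, "dy": 0, "dz": 6, "hand": 1},
  {"ax": 0, "ay": 0, "az": 0, "dx": 3.7, "dy": 0, "dz": 6, "hand": 1},
  {"ax": 0, "ay": 0, "az": 0, "dx": 3.7, "dy": 0, "dz": 6, "hand": 1},
  {"ax": 0, "ay": 0, "az": 0, "dx": 3.7, "dy": 0, "dz": 6, "hand": 1},
])

```text
clock: 13.8
eef_pos: [452.0, 306.5, 157.1]
tool_rot: [3.14, -0.0, 1.833]
force: [0.1, 0.4, -1.3]
width: 13.3
gripper_force: 58.8
```

Run:
```python
from h import *
show();to([452.8,307,145])
```

```text
t 13.8 pos [452.  306.5 157.1] rot [ 3.14  -0.     1.833] F [ 0.13  0.43 -1.33] T [-0.02 -0.07  0.01] w 13.3 gf 58.8 q [-0.82  0.59  0.27  1.89 -0.24  0.69 -0.15]
tool shift cm [0.03 0.09 1.22]
```

Request:
send_rows([
  {"ax": 0, "ay": 0, "az": 0, "dx": 0.03, "dy": 0.08, "dz": 0.5, "hand": 1},
  {"ax": 0, "ay": 0, "az": 0, "dx": 0.03, "dy": 0.08, "dz": 1.2, "hand": 1},
  {"ax": 0, "ay": 0, "az": 0, "dx": 0.03, "dy": 0.08, "dz": 1.7, "hand": 1},
  {"ax": 0, "ay": 0, "az": 0, "dx": 0.03, "dy": 0.08, "dz": 2.1, "hand": 1},
  {"ax": 0, "ay": 0, "az": 0, "dx": 0.03, "dy": 0.08, "dz": 2.1, "hand": 1},
])

```text
clock: 14.3
eef_pos: [451.9, 306.9, 134.7]
tool_rot: [-3.141, 0.0, 1.834]
force: [0.5, -0.1, 0.0]
width: 13.7
gripper_force: 58.7
```

Request:
send_rows([
  {"ax": 0, "ay": 0, "az": 0, "dx": 0, "dy": 0, "dz": 0.2, "hand": 1},
  {"ax": 0, "ay": 0, "az": 0, "dx": 0, "dy": 0, "dz": 0.3, "hand": 1},
  {"ax": 0, "ay": 0, "az": 0, "dx": 0, "dy": 0, "dz": 0.3, "hand": 1},
])

```text
clock: 14.6
eef_pos: [451.9, 307.1, 132.3]
tool_rot: [-3.141, 0.0, 1.834]
force: [0.8, 0.3, -0.0]
width: 13.8
gripper_force: 58.8
```

In the hole without any force. Lowering.

Request:
send_rows([
  {"ax": 0, "ay": 0, "az": 0, "dx": 0, "dy": 0.06, "dz": 1, "hand": 1},
  {"ax": 0, "ay": 0, "az": 0, "dx": 0, "dy": 0.06, "dz": 2, "hand": 1},
  {"ax": 0, "ay": 0, "az": 0, "dx": 0, "dy": 0.06, "dz": 3, "hand": 1},
  {"ax": 0, "ay": 0, "az": 0, "dx": 0, "dy": 0.06, "dz": 4, "hand": 1},
  {"ax": 0, "ay": 0, "az": 0, "dx": 0, "dy": 0.06, "dz": 4.8, "hand": 1},
  {"ax": 0, "ay": 0, "az": 0, "dx": 0, "dy": 0.06, "dz": 5.2, "hand": 1},
  {"ax": 0, "ay": 0, "az": 0, "dx": 0, "dy": 0.06, "dz": 5.2, "hand": 1},
])

```text
clock: 15.3
eef_pos: [452.2, 306.9, 79.7]
tool_rot: [-3.14, 0.0, 1.834]
force: [-1.1, 1.3, 0.0]
width: 13.5
gripper_force: 58.8
```

Request:
send_rows([
  {"ax": 0, "ay": 0, "az": 0, "dx": 0, "dy": 0, "dz": 0.1, "hand": 1},
  {"ax": 0, "ay": 0, "az": 0, "dx": 0, "dy": 0, "dz": 0.2, "hand": 1},
  {"ax": 0, "ay": 0, "az": 0, "dx": 0, "dy": 0, "dz": 0.2, "hand": 1},
])

```text
clock: 15.6
eef_pos: [452.6, 307.4, 78.6]
tool_rot: [3.141, -0.0, 1.834]
force: [0.4, 0.9, 0.1]
width: 13.6
gripper_force: 58.8
```

Request:
send_rows([
  {"ax": 0, "ay": 0, "az": 0, "dx": 0, "dy": 0, "dz": 0.1, "hand": 1},
  {"ax": 0, "ay": 0, "az": 0, "dx": 0, "dy": 0, "dz": 0.1, "hand": 1},
  {"ax": 0, "ay": 0, "az": 0, "dx": 0, "dy": 0, "dz": 0.1, "hand": 1},
])

```text
clock: 15.9
eef_pos: [452.5, 307.3, 77.5]
tool_rot: [3.142, -0.0, 1.834]
force: [-0.1, 0.4, 0.1]
width: 13.6
gripper_force: 58.8
```

```bash
python3 -c "
from h import *
show()"
```

```text
t 15.9 pos [452.5 307.3  77.5] rot [ 3.142 -0.     1.834] F [-0.1   0.39  0.1 ] T [0.02 0.1  0.01] w 13.6 gf 58.8 q [-0.78  0.72  0.21  1.94 -0.28  0.51 -0.11]
```

Request:
send_rows([
  {"ax": 0, "ay": 0, "az": 0, "dx": 0, "dy": 0, "dz": 0.1, "hand": 1},
  {"ax": 0, "ay": 0, "az": 0, "dx": 0, "dy": 0, "dz": 0.1, "hand": 1},
  {"ax": 0, "ay": 0, "az": 0, "dx": 0, "dy": 0, "dz": 0.1, "hand": 1},
])

```text
clock: 16.2
eef_pos: [452.7, 307.3, 77.2]
tool_rot: [3.141, -0.0, 1.834]
force: [-1.5, -0.7, 5.9]
width: 13.3
gripper_force: 59.6
```

It is seated, at the same height as when grasped and with 6 N felt. Release.

Request:
send_rows([
  {"ax": 0, "ay": 0, "az": 0, "dx": 0, "dy": 0, "dz": -0.03, "hand": 0.7},
  {"ax": 0, "ay": 0, "az": 0, "dx": 0, "dy": 0, "dz": -0.03, "hand": 0.4},
  {"ax": 0, "ay": 0, "az": 0, "dx": 0, "dy": 0, "dz": -0.03, "hand": 0},
  {"ax": 0, "ay": 0, "az": 0, "dx": 0, "dy": 0, "dz": -0.03, "hand": 0},
  {"ax": 0, "ay": 0, "az": 0, "dx": 0, "dy": 0, "dz": -0.03, "hand": 0},
  {"ax": 0, "ay": 0, "az": 0, "dx": 0, "dy": 0, "dz": -0.03, "hand": 0},
  {"ax": 0, "ay": 0, "az": 0, "dx": 0, "dy": 0, "dz": -0.03, "hand": 0},
])

```text
clock: 16.9
eef_pos: [452.5, 307.2, 76.6]
tool_rot: [-3.141, 0.0, 1.834]
force: [-0.0, -0.1, 0.0]
width: 85.3
gripper_force: 0.0
```

Request:
send_rows([
  {"ax": 0, "ay": 0, "az": 0, "dx": 0, "dy": 0, "dz": -2, "hand": 0},
  {"ax": 0, "ay": 0, "az": 0, "dx": 0, "dy": 0, "dz": -5, "hand": 0},
  {"ax": 0, "ay": 0, "az": 0, "dx": 0, "dy": 0, "dz": -8, "hand": 0},
  {"ax": 0, "ay": 0, "az": 0, "dx": 0, "dy": 0, "dz": -12, "hand": 0},
  {"ax": 0, "ay": 0, "az": 0, "dx": 0, "dy": 0, "dz": -15, "hand": 0},
  {"ax": 0, "ay": 0, "az": 0, "dx": 0, "dy": 0, "dz": -15, "hand": 0},
  {"ax": 0, "ay": 0, "az": 0, "dx": 0, "dy": 0, "dz": -15, "hand": 0},
  {"ax": 0, "ay": 0, "az": 0, "dx": 0, "dy": 0, "dz": -15, "hand": 0},
])

```text
clock: 17.7
eef_pos: [451.7, 306.8, 225.6]
tool_rot: [-3.139, 0.001, 1.834]
force: [1.2, 0.1, -0.2]
width: 85.6
gripper_force: 0.0
```

Run:
```python
from h import *
show()
im=grab('side');p=im['pixels'];hsv=cv2.cvtColor(p,cv2.COLOR_RGB2HSV).astype(int)
m=(hsv[...,0]<18)&(hsv[...,1]>120)
for r in range(275,316):
    w=np.nonzero(m[r,278:302])[0]+278
    if len(w):print(r,w.min(),w.max(),end='; ')
```

```text
t 17.7 pos [451.7 306.8 225.6] rot [-3.139e+00  1.000e-03  1.834e+00] F [ 1.21  0.06 -0.16] T [-0.04 -0.02  0.02] w 85.6 gf 0.0 q [-0.86  0.5   0.31  1.82 -0.2   0.85 -0.19]
289 293 293; 290 288 293; 291 288 293; 292 288 293; 293 288 293; 294 288 292; 295 288 293; 296 288 293; 297 288 293; 298 288 293; 299 288 293; 300 288 293; 301 288 292; 302 288 292; 303 288 292; 304 288 293; 305 288 292;
```

The orange handle spans the same rows as at the start (290–305), upright. The gripper is clear and the tray was seen out.

```bash
python3 -c "
from h import *
print(finish_job())"
```

```text
the job is handed in; nothing more can be done
None
```

Job handed in at about 18 s: the latch gave under a peak press of 15.6 N down (about 16 N with side force), the tray sprang out, the pin is back upright and fully home in its stand and released, and the arm never went near the tin, beaker or jar.

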